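# Put the printing blocks away in their fitted trays

## Task

Put each of the four handled printing blocks away in the shallow wooden tray made to its size and outline, so that every block stands upright, carved face down, flat on the felt inside the rim of its own tray. Only one way of sharing them out gives every block the tray that fits it with the same narrow gap all round. Leave the round tin and the thread spool that stand among them where they are.

Things in the scene. Friction and masses are not known exactly. Their poses are not given: they have to be found in the camera images.
- wide_block_center (a point): loose large oblong dark wooden printing block standing carved face down: base 64 x 107 mm (x, y), 30 mm high, with a bar handle along its length, 40 wide (along x) and 84 long (along y), rising from the base to the top, 59 mm above the underside. The point is the block's centre, 29.5 mm above its underside; axes are the block's, z up; long side along y; a half turn fits the same.
- wide_tray: fixed shallow wooden tray with a low brown wooden rim and a blue-grey felt floor, made for the large oblong block: inside 80 x 123 mm (x, y), outside 88 x 131 mm, so 8 mm free on every side of its block. Walls 4 mm thick, rim 21 mm and felt floor 12 mm above the table. Origin at the centre of its underside, on the table top; axes along its sides; long side along y.
- narrow_block_center (a point): loose long narrow dark wooden printing block standing carved face down: base 42 x 112 mm (x, y), 26 mm high, with a bar handle along its length, 32 wide (along x) and 88 long (along y), rising from the base to the top, 55 mm above the underside. The point is the block's centre, 27.5 mm above its underside; axes are the block's, z up; long side along y; a half turn fits the same.
- narrow_tray: fixed shallow wooden tray with a low brown wooden rim and a blue-grey felt floor, made for the long narrow block: inside 58 x 128 mm (x, y), outside 66 x 136 mm, so 8 mm free on every side of its block. Walls 4 mm thick, rim 21 mm and felt floor 12 mm above the table. Origin at the centre of its underside, on the table top; axes along its sides; long side along y.
- square_block_center (a point): loose square dark wooden printing block standing carved face down: base 66 x 66 mm (x, y), 30 mm high, with a round knob, about 40 across at its widest, rising from the base to the top, 83 mm above the underside. The point is the block's centre, 41.5 mm above its underside; axes are the block's, z up; any quarter turn looks and fits the same.
- square_tray: fixed shallow wooden tray with a low brown wooden rim and a blue-grey felt floor, made for the square block: inside 82 x 82 mm (x, y), outside 90 x 90 mm, so 8 mm free on every side of its block. Walls 4 mm thick, rim 21 mm and felt floor 12 mm above the table. Origin at the centre of its underside, on the table top; axes along its sides; square.
- small_block_center (a point): loose small oblong dark wooden printing block standing carved face down: base 52 x 70 mm (x, y), 28 mm high, with a short stub handle, 22 wide (along x) and 30 long (along y), rising from the base to the top, 58 mm above the underside. The point is the block's centre, 29 mm above its underside; axes are the block's, z up; long side along y; a half turn fits the same.
- small_tray: fixed shallow wooden tray with a low brown wooden rim and a blue-grey felt floor, made for the small oblong block: inside 68 x 86 mm (x, y), outside 76 x 94 mm, so 8 mm free on every side of its block. Walls 4 mm thick, rim 21 mm and felt floor 12 mm above the table. Origin at the centre of its underside, on the table top; axes along its sides; long side along y.
- rusty_tin_center (a point): loose open round tin, 54 mm across, 55 mm high, a bystander to leave alone. The point is its centre, 27.5 mm above the table.
- thread_spool_center (a point): loose upright spool of red thread, 38 mm across, 50 mm high, a bystander to leave alone. The point is its centre, 25 mm above the table.
Mind the look-alikes: they are no part of the job. Leave any green look-alike of the part that bears rusty_tin_center alone.

How it is judged:
At the end, for the whole second after the job is handed in: Each block rests on the felt of its own tray: centres within 13 mm, height within 4 mm, upright within 0.06 rad, sides along the tray's within 0.3 rad (half turns allowed, quarter turns for the square one), at rest; tin and spool upright within 0.2 rad and within 20 mm of their start (horizontal distance between wide_block_center and wide_tray below 0.013 m and z of wide_block_center in the frame of wide_tray between 0.0375 and 0.0455 m and angle between each of wide_block_center, narrow_block_center, square_block_center, small_block_center's own z axis and vertical below 0.06 rad and angle between the x axis of wide_block_center and the x axis of wide_tray, either way round below 0.3 rad and linear speed of each of wide_block, narrow_block, square_block, small_block below 0.02 m/s and horizontal distance between narrow_block_center and narrow_tray below 0.013 m and z of narrow_block_center in the frame of narrow_tray between 0.0355 and 0.0435 m and angle between the x axis of narrow_block_center and the x axis of narrow_tray, either way round below 0.3 rad and horizontal distance between square_block_center and square_tray below 0.013 m and z of square_block_center in the frame of square_tray between 0.0495 and 0.0575 m and (angle between the x axis of square_block_center and the x axis of square_tray, either way round below 0.3 rad or angle between the x axis of square_block_center and the y axis of square_tray, either way round below 0.3 rad) and horizontal distance between small_block_center and small_tray below 0.013 m and z of small_block_center in the frame of small_tray between 0.037 and 0.045 m and angle between the x axis of small_block_center and the x axis of small_tray, either way round below 0.3 rad and distance of each of rusty_tin_center, thread_spool_center from where it was at the start of the episode below 0.02 m and angle between each of rusty_tin_center, thread_spool_center's own z axis and vertical below 0.2 rad); the robot touches nothing.
It fails at once if the tin is pushed away or knocked over (distance of rusty_tin_center from where it was at the start of the episode above 0.03 m or angle between rusty_tin_center's own z axis and vertical above 0.5 rad).
It fails at once if the spool is pushed away or knocked over (distance of thread_spool_center from where it was at the start of the episode above 0.03 m or angle between thread_spool_center's own z axis and vertical above 0.5 rad).
It also fails if it takes over 112 s, if anything falls off the work surface, if the arm or the gripper's body presses on something with over 40 N, if the wrist force passes 120 N, or if a joint passes its speed limit or range.

## Robot

A 6-joint arm with a two-finger parallel gripper is mounted at the origin on a cart in front of the work surface, level with it; the furniture and walls round the work are solid. World frame = base frame: x ahead of the robot, y to its left, z up, the work surface at z = 0. Lengths are in m, angles in rad, forces in N, time in s.
With the tool pointing down it reaches from about 0.375 to 0.9 m from the base axis. Payload 3.1 kg.
Tool frame: the origin (TCP) lies at the very end of the fingers, on their centre line; the grasp point (between the pads) lies 19 mm behind it; z points along the fingers, y is the line along which they close (so a half turn about z gives the same grasp; the last joint's range is limited). The gripper opens to 85 mm and grips with 20 to 120 N. Pads are 22 mm wide; open, the fingers measure 114 mm over their backs; the gripper's body (76 mm by 85 mm) begins 54 mm behind the grasp point. The pads swing forward as they close: fully open they stand 13 mm farther back than shut.
Start: joints at [-1.411, 0.527, 1.433, -0, 1.181, -0.178], TCP at [0.208, -0.589, 0.202] pointing down, gripper open.
Joint ranges: [-3.08, 3.08], [-0.75, 2.2], [0.22, 2.44], [-1.43, 4.57], [0, 2.65], [-2.85, 2.85]. Speed limits (rad/s): [2.79, 2.79, 3.14, 3.14, 3.14, 3.14].

## Interface

Orientations are given as a unit quaternion [w, x, y, z].
In Python, from cell import bot gives the robot as it stands. The module is installed in compiled form; this text tells all that it offers. Calls block until the motion is done:
- bot.move_ptp(position, orientation): joint-space move of the TCP to a pose.
- bot.move_l(position, attitude=None, vel=0.15): straight line of the TCP; attitude=None keeps the orientation; vel is the mean speed in m/s.
- bot.movej(angles): joint-space move.
- bot.grip(opening, newtons=None): finger opening in m; newtons is the grip in N (None keeps the last); returns when the fingers have stopped.
- bot.hold(seconds).
- bot.ik(position, orientation): joint angles nearest the present ones, or None.
- bot.read_camera(name): name is "side" or "top"; returns the picture (400x640x3 uint8, blue, green, red); there is no depth.
- bot.get_calibration(name): a dict with "fx", "fy", "cx", "cy" (pixels), "extrinsics" (4x4, takes a point from world to camera coordinates). Camera axes: x right, y down, z forward; pixel columns grow to the right and rows downward; lengths in m; the calibration is good to about 2 mm. A picture is of the moment at which its call begins. get_calibration takes no time and is no camera call.
A pose or a line that the arm cannot do raises bot.PlanningError and nothing moves.
- bot.finish_job(): hands the job in; it is judged then, once.
Readings, each from a call of its own:
- bot.read_time_s(): time.
- bot.read_joint_pos(): joint angles.
- bot.read_dq(): joint speeds.
- bot.read_joint_efforts(): joint torques, N m.
- bot.read_tool_pos(): TCP position.
- bot.read_tcp_rot(): TCP orientation.
- bot.read_wrist_force(): force on the tool from outside, world axes, zero at the start.
- bot.read_moment(): the same for the moment, N m.
- bot.read_gripper_width(): finger opening in m.
- bot.read_grip_force(): force on a finger pad.
Only numpy, scipy, OpenCV 4.12 (cv2) and the standard library are available. Lean on these libraries where they do the work, as an engineer would, in place of code of your own. Each camera call takes 0.05 s, during which the arm holds its last target. There are 200 camera calls.

## Working session

There is one attempt and no reset: what is moved stays moved. The work goes in short steps, each a Python script; the robot and the scene stay as the last script left them, time stands still between calls to the robot, and variables do not carry over. Pictures are saved under pics/ and viewed, at most 14 in all, crops included, and the job is handed in when it is done.

```bash
mkdir -p pics
python3 - <<'E'
from cell import bot
import cv2, numpy as np
for n in("top","side"):
    cv2.imwrite(f"pics/{n}0.png",bot.read_camera(n)); c=bot.get_calibration(n); print(n,c["fx"],c["fy"],c["cx"],c["cy"]); print(np.round(c["extrinsics"],4).tolist())
print(bot.read_time_s(),bot.read_tcp_rot())
E
```

```text
top 501.9615565251157 501.9615565251157 330.2613897481543 198.7651254995781
[[-0.0165, -0.9999, 0.0029, 0.0191], [-0.9959, 0.0162, -0.0888, 0.4985], [0.0888, -0.0044, -0.996, 1.5097], [0.0, 0.0, 0.0, 1.0]]
side 413.2566156588618 413.2566156588618 317.9162854937686 204.45613412997858
[[-0.9151, -0.4032, -0.0083, 0.4718], [-0.1762, 0.4183, -0.8911, 0.1352], [0.3628, -0.8139, -0.4538, 0.8225], [0.0, 0.0, 0.0, 1.0]]
0.1 [-9.95899163e-04  9.85683618e-01  1.68602532e-01  1.97632416e-05]
```

View pics/top0.png

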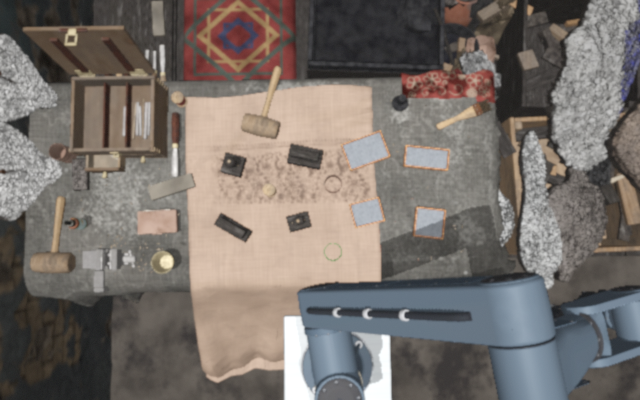

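View pics/side0.png

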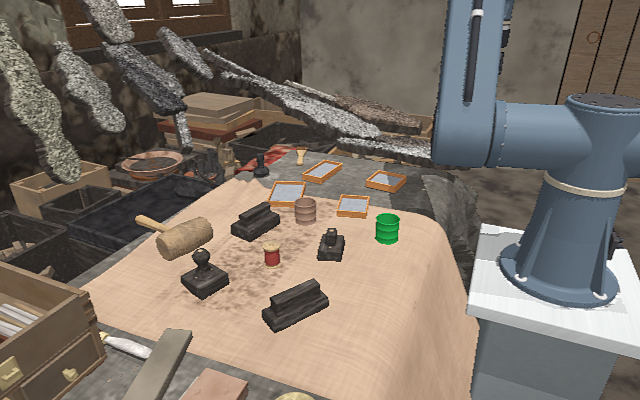

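The top view shows the square block (233,164), wide block (305,157), narrow block (233,228), small block (299,222), spool (268,190), tin (333,184) and green look-alike (333,252). The trays are at (366,150), (427,158), (368,212) and (430,222). The side view shows the same things clear of each other.

```bash
cat > vis.py <<'E'
import cv2, numpy as np
from cell import bot
CAL={n:bot.get_calibration(n) for n in("top","side")}
def ray(n,uv):
    c=CAL[n];E=np.array(c["extrinsics"]);R,t=E[:3,:3],E[:3,3]
    uv=np.atleast_2d(np.asarray(uv,float))
    d=np.c_[(uv[:,0]-c["cx"])/c["fx"],(uv[:,1]-c["cy"])/c["fy"],np.ones(len(uv))]@R
    return -R.T@t,d
def plane(n,uv,z):
    o,d=ray(n,uv);return o+d*((z-o[2])/d[:,2])[:,None]
def tri(a,b):
    (o1,d1),(o2,d2)=ray("top",a),ray("side",b);d1,d2=d1[0],d2[0]
    s=np.linalg.lstsq(np.c_[d1,-d2],o2-o1,rcond=None)[0]
    p,q=o1+s[0]*d1,o2+s[1]*d2;return (p+q)/2,np.linalg.norm(p-q)
def masks(im):
    h=cv2.cvtColor(im,cv2.COLOR_BGR2HSV).astype(int);H,S,V=h[...,0],h[...,1],h[...,2]
    return dict(dark=(V<95)&(S<110),felt=(abs(H-112)<14)&(S>18)&(V>100))
def blobs(m,amin,amax,roi):
    x0,y0,x1,y1=roi;k=np.zeros(m.shape,np.uint8);k[y0:y1,x0:x1]=m[y0:y1,x0:x1]
    k=cv2.morphologyEx(k,cv2.MORPH_CLOSE,np.ones((3,3),np.uint8))
    cs,_=cv2.findContours(k,cv2.RETR_EXTERNAL,cv2.CHAIN_APPROX_NONE)
    out=[]
    for c in cs:
        if amin<cv2.contourArea(c)<amax:
            f=np.zeros_like(k);cv2.drawContours(f,[c],-1,1,-1);out.append((c,np.argwhere(f)[:,::-1].astype(float)))
    return out
def rect(P):
    "centre, long-axis angle, sides from area moments of a filled point set (uniform rectangle)"
    c=P.mean(0);w,v=np.linalg.eigh(np.cov(P.T));a=np.arctan2(v[1,1],v[0,1])
    return c,(a+np.pi/2)%np.pi-np.pi/2,np.sqrt(12*w)[::-1]
def minrect(P):
    (x,y),(w,h),a=cv2.minAreaRect((P*1000).astype(np.float32));a=np.radians(a)
    if h>w:w,h,a=h,w,a+np.pi/2
    return np.array([x,y])/1000,(a+np.pi/2)%np.pi-np.pi/2,(w,h)
E
python3 - <<'E'
from vis import *
T=cv2.imread("pics/top0.png");S=cv2.imread("pics/side0.png")
mt,ms=masks(T),masks(S)
for name,z,roi in(("dark",.015,(210,135,330,250)),("felt",.014,(335,125,460,245))):
    for c,p in blobs(mt[name],150,2500,roi):
        W=plane("top",p,z)[:,:2];r=rect(W);q=minrect(W)
        print(name,p.mean(0).round(1),"c",(r[0]*1000).round(1),"a",round(r[1],3),"s",(r[2]*1000).round(1),"| minrect",(q[0]*1000).round(1),round(q[1],3),np.round(q[2],1))
for name,roi in(("dark",(170,190,360,335)),("felt",(260,150,420,225))):
    for c,p in blobs(ms[name],80,5000,roi):print("side",name,p.mean(0).round(1),cv2.boundingRect(c),c[c[:,0,1].argmin(),0])
o=np.hstack([cv2.resize((mt["dark"]*255|mt["felt"]*128).astype(np.uint8)[120:260,205:465],None,fx=1.5,fy=1.5),cv2.resize((ms["dark"]*255|ms["felt"]*128).astype(np.uint8)[150:340,170:430],(390,285))[:210]])
t=cv2.resize(T[120:260,205:465],None,fx=3,fy=3,interpolation=cv2.INTER_CUBIC)
o=cv2.cvtColor(o,cv2.COLOR_GRAY2BGR)[:180]
cv2.imwrite("pics/m.png",np.vstack([t[:,:780],o[:,:780]]))
E
```

```text
dark [232.9 227.2] c [417.2 309.3] a 1.039 s [106.8  36.8] | minrect [416.9 308.8] 1.031 [107.5  37.2]
dark [298.8 221.7] c [430.7 108.1] a -1.163 s [59.5 41.9] | minrect [431.4 109.8] -1.339 [61.4 44.5]
dark [234.2 164.3] c [611.  305.4] a 0.782 s [64.7 53. ] | minrect [609.8 308.1] 1.293 [63.4 59.3]
dark [304.8 156.7] c [631.1  87.5] a 1.337 s [100.   57.8] | minrect [630.5  87.4] 1.334 [100.4  58.6]
side dark [294.  305.8] (262, 278, 67, 55) [313 278]
side dark [203.4 273.2] (170, 230, 60, 70) [212 230]
side dark [330.9 246.2] (317, 228, 28, 34) [328 228]
side dark [255.  222.2] (231, 202, 49, 40) [262 202]
side dark [183.5 198.6] (170, 190, 41, 27) [170 190]
```

View pics/m.png

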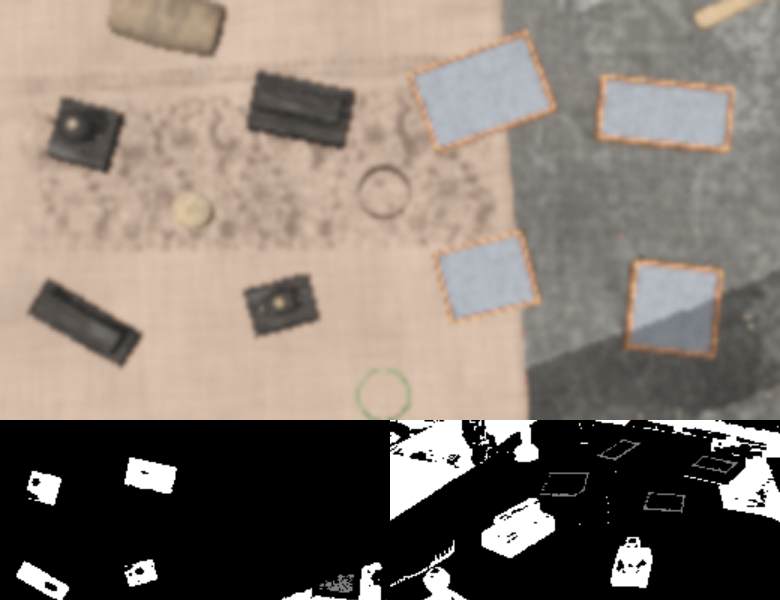

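The crop shows four clear blocks and trays, with trays wide top-left, narrow top-right, small bottom-left and square bottom-right. The dark mask is slightly eroded and the felt mask misses, so I'll adjust both.

```bash
python3 - <<'E'
s=open('vis.py').read()
a=s.index("    h=cv2.cvtColor");b=s.index("def blobs")
s=s[:a]+'''    B,G,R=[im[...,i].astype(int) for i in range(3)];V=im.max(2)
    return dict(dark=(V<115)&(R-B<40),felt=(B-R>=8)&(V>60))
'''+s[b:]
s=s.replace("cv2.drawContours(f,[c],-1,1,-1)","cv2.fillConvexPoly(f,cv2.convexHull(c),1)")
open('vis.py','w').write(s)
E
cat > meas.py <<'E'
from vis import *
T=cv2.imread("pics/top0.png");S=cv2.imread("pics/side0.png")
for p in((430,215),(430,232),(366,150),(400,190),(427,210)):print(T[p[1],p[0]],end=' ')
for p in((385,181),(290,190),(322,171),(352,205)):print(S[p[1],p[0]],end=' ')
print()
mt,ms=masks(T),masks(S)
for name,z,roi in(("dark",.015,(210,135,330,250)),("felt",.014,(335,125,460,245))):
    for c,p in blobs(mt[name],150,2500,roi):
        W=plane("top",p,z)[:,:2];r=rect(W);q=minrect(W)
        print(name,p.mean(0).round(1),"c",(r[0]*1000).round(1),"a",round(r[1],3),"s",(r[2]*1000).round(1),"| minrect",(q[0]*1000).round(1),round(q[1],3),np.round(q[2],1))
for name,roi in(("dark",(170,190,360,335)),("felt",(260,150,420,225))):
    for c,p in blobs(ms[name],80,5000,roi):print("side",name,p.mean(0).round(1),cv2.boundingRect(c),c[c[:,0,1].argmin(),0])
E
python3 meas.py
```

```text
[189 182 177] [133 127 123] [190 185 179] [105 111 112] [183 179 180] [191 187 183] [187 182 179] [191 185 183] [189 184 180] 
dark [232.8 227.2] c [417.1 309.6] a 1.043 s [111.5  40.1] | minrect [416.5 309.1] 1.03 [112.8  40.7]
dark [298.6 221. ] c [432.6 108.8] a -1.363 s [65.6 48.6] | minrect [432.1 108.9] -1.339 [66.6 49.7]
dark [233.1 164.7] c [609.7 308.7] a 1.138 s [67.2 63.2] | minrect [609.5 308.9] 1.308 [69.3 64.7]
dark [304.8 156.4] c [631.9  87.3] a 1.336 s [102.   62.9] | minrect [631.5  87.3] 1.355 [103.4  63.7]
felt [429.3 222.4] c [ 422.1 -290.8] a -0.985 s [75.  74.2] | minrect [ 422.  -290.4] 1.443 [75.8 75.4]
felt [366.7 212.4] c [455.9 -99.8] a -1.351 s [79.5 61.1] | minrect [455.9 -99.6] -1.342 [80.3 60.9]
felt [426.1 157.3] c [ 623.2 -287.7] a 1.44 s [119.4  51.6] | minrect [ 623.4 -287.6] 1.454 [120.1  51.8]
felt [365.1 150.2] c [648.7 -99.4] a -1.247 s [116.1  73.5] | minrect [648.7 -99.2] -1.241 [116.7  74. ]
side dark [294.2 305.1] (262, 278, 67, 55) [313 278]
side dark [331.  245.9] (317, 228, 28, 34) [328 228]
side dark [200.9 265.6] (170, 227, 60, 73) [211 227]
side dark [255.2 221.8] (231, 202, 49, 40) [262 202]
side dark [183.6 198.9] (170, 190, 41, 27) [170 190]
side felt [387.2 218.9] (376, 213, 24, 12) [382 213]
side felt [352.8 204.4] (339, 198, 28, 14) [342 198]
side felt [286.2 192.3] (270, 185, 33, 16) [276 185]
side felt [386.2 179.1] (371, 174, 31, 12) [378 174]
side felt [321.8 169.4] (308, 163, 29, 14) [324 163]
```

Run:
```python
from vis import *
for n,a,b in(("square_t",(429.3,222.4),(386.2,179.1)),("small_t",(366.7,212.4),(352.8,204.4)),("narrow_t",(426.1,157.3),(321.8,169.4)),("wide_t",(365.1,150.2),(286.2,192.3))):
    p,e=tri(a,b);print(n,(p*1000).round(1),round(e*1000,1))
S=cv2.imread("pics/side0.png")
# height: topmost side pixel's ray, at closest horizontal approach to the block's axis
for n,c,uv in(("narrow",(.4168,.3094),(296,286)),("narrowtop",(.4168,.3094),(313,278)),("small",(.4323,.1088),(331,228)),("square",(.6097,.3088),(203,249)),("wide",(.6318,.0873),(255,208))):
    o,d=ray("side",uv);d=d[0];s=(np.array(c)-o[:2])@d[:2]/(d[:2]@d[:2]);print(n,((o+s*d)*1000).round(1))
cv2.imwrite("pics/s.png",np.hstack([cv2.resize(S[y:y+80,x:x+80],(396,396),interpolation=cv2.INTER_CUBIC) for x,y in((165,235),(292,210))]))
```

```text
square_t [ 423.6 -290.1   14.7] 3.4
small_t [458.2 -99.1  14.5] 5.2
narrow_t [ 625.7 -286.5   14.7] 5.2
wide_t [651.  -98.4  13.9] 5.1
narrow [418.5 310.3  60.9]
narrowtop [392.5 298.1  76.7]
small [436.5 110.5  62.1]
square [608.5 307.7  84.5]
wide [634.4  89.   58.9]
```

View pics/s.png

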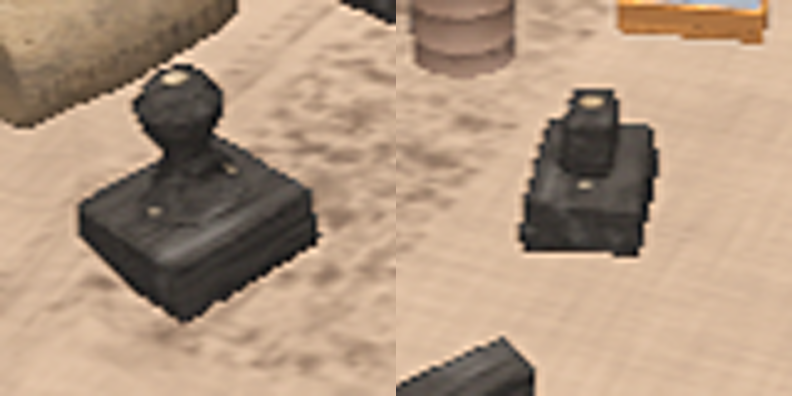

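Heights agree: felt is at about 14 mm and the tops at 59–62 and 84 mm. The crop shows the knob's widest part about 65 mm up. I'll start with the small block.

```bash
cat > act.py <<'E'
from cell import bot
import numpy as np
# name: block xy, long-axis angle, grasp TCP z, tray xy, angle
J=dict(small=((.4325,.1090),-1.345,.031,(.4562,-.0997),-1.346),
 wide=((.6320,.0875),1.342,.032,(.6489,-.0993),-1.244),
 narrow=((.4168,.3094),1.035,.029,(.6235,-.2876),1.447),
 square=((.6097,.3088),1.308,.040,(.4222,-.2905),1.443))
SAFE=.17
def q(f): return np.array([0,np.cos(f/2),np.sin(f/2),0])
def best(xy,a):
    "half turn of the tool with the smallest last-joint angle"
    c=[(abs(j[5]),f) for f in(a,a+np.pi,a-np.pi) if (j:=bot.ik([*xy,SAFE],q(f))) is not None]
    return min(c)[1]
def pick(n):
    xy,a,z,_,_=J[n];f=best(xy,a);bot.grip(.085)
    bot.move_ptp([*xy,SAFE],q(f));bot.move_l([*xy,z+.03],vel=.2);bot.move_l([*xy,z],vel=.06)
    bot.grip(0,60);w=bot.read_gripper_width()
    bot.move_l([*xy,SAFE],vel=.15)
    print(n,"picked, width",round(w,4),round(bot.read_gripper_width(),4),"wrist",np.round(bot.read_wrist_force(),1),"t",round(bot.read_time_s(),1))
def place(n):
    _,_,z,xy,a=J[n];f=best(xy,a)
    bot.move_ptp([*xy,SAFE],q(f));bot.move_l([*xy,z+.03],vel=.15)
    bot.move_l([*xy,z+.0135],vel=.04);F=bot.read_wrist_force()
    bot.grip(.085);bot.move_l([*xy,SAFE],vel=.2)
    print(n,"placed, wrist before release",np.round(F,1),"t",round(bot.read_time_s(),1))
E
python3 - <<'E'
from act import *
import cv2
pick("small")
cv2.imwrite("pics/side1.png",bot.read_camera("side"))
E
```

```text
small picked, width -0.0 -0.0002 wrist [-0.   0.2  0.4] t 6.1
```

View pics/side1.png

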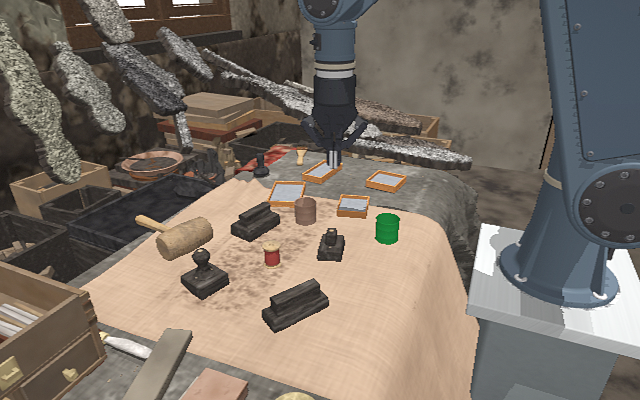

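The gripper is above the small block (TCP near 332,165) but empty, and the block still stands at (331,245). I'll check the actual poses.

Run:
```python
from act import *
from vis import *
print(bot.read_tool_pos(),bot.read_tcp_rot(),bot.read_gripper_width())
S=cv2.imread("pics/side1.png");S0=cv2.imread("pics/side0.png")
for I in(S0,S):
    for c,p in blobs(masks(I)["dark"],80,5000,(300,220,360,280)):print(p.mean(0))
E=np.array(CAL["side"]["extrinsics"]);c=CAL["side"]
def pj(n,P):
    c=CAL[n];p=np.array(c["extrinsics"])@[*P,1];return (c["fx"]*p[0]/p[2]+c["cx"],c["fy"]*p[1]/p[2]+c["cy"])
print(pj("side",bot.read_tool_pos()),pj("side",(.4325,.109,0)),pj("side",(.4325,.109,.058)))
T=bot.read_camera("top");cv2.imwrite("pics/top1.png",T)
print(pj("top",bot.read_tool_pos()))
cv2.imwrite("pics/c.png",np.hstack([cv2.resize(S[90:290,260:410],(450,600),interpolation=cv2.INTER_CUBIC),cv2.resize(T[130:280,250:337],(348,600),interpolation=cv2.INTER_CUBIC)]))
```

```text
[0.43168706 0.10895468 0.16921057] [-8.38757564e-04  6.22989710e-01  7.82229299e-01 -6.64014458e-04] 4.3797147861625404e-05
[331.0171504  245.94854881]
[331.0171504  245.94854881]
(np.float64(333.8674938615041), np.float64(181.040965936458)) (np.float64(332.7882783087362), np.float64(252.9640651768241)) (np.float64(333.01006492741914), np.float64(229.73262251442367))
(np.float64(295.155618673725), np.float64(218.87674582071068))
```

View pics/c.png

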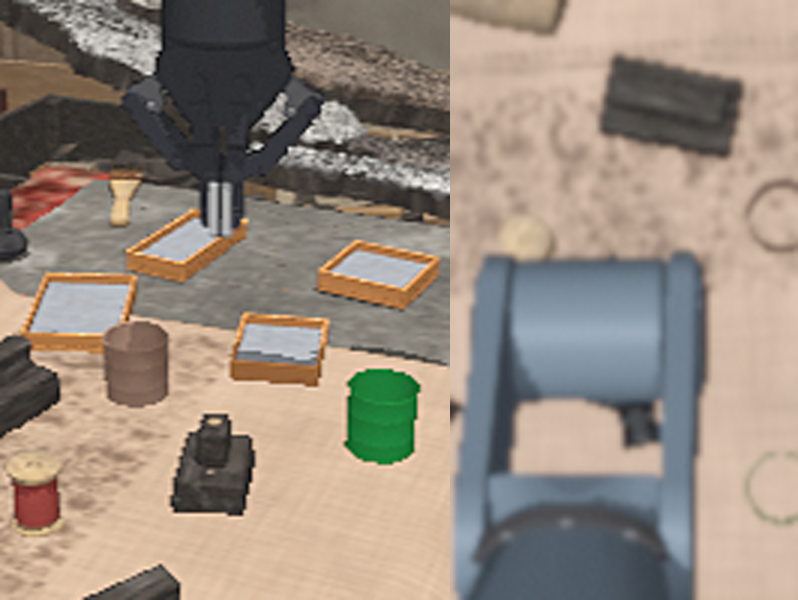

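The fingertips appear at about pixel (333,169), while the reported TCP projects to (334,181). The real fingers therefore seem to end about 30 mm above the stated TCP, which explains the miss. I'll measure this at several openings.

Run:
```python
from act import *
from vis import *
bot.move_l([.4325,.109,.12],vel=.2)
ims=[]
for w in(0,.03,.085):
    bot.grip(w);S=bot.read_camera("side");p=bot.read_tool_pos();print(w,bot.read_gripper_width(),p.round(4))
    ims.append(cv2.resize(S[150:260,300:365],(260,440),interpolation=cv2.INTER_NEAREST))
cv2.imwrite("pics/tips.png",np.hstack(ims))
for v in(180,185,190,195,200,205,210):
    o,d=ray("side",(333.5,v));d=d[0];s=(p[:2]-o[:2])@d[:2]/(d[:2]@d[:2]);print(v,(o+s*d).round(4))
```

```text
0 6.119881009886016e-05 [0.4333 0.109  0.1209]
0.03 0.030482781114389023 [0.4325 0.109  0.12  ]
0.085 0.08475413851984721 [0.4325 0.109  0.12  ]
180 [0.4325 0.109  0.1713]
185 [0.4324 0.109  0.1605]
190 [0.4323 0.1089 0.1496]
195 [0.4322 0.1089 0.1386]
200 [0.4321 0.1089 0.1274]
205 [0.432  0.1088 0.1161]
210 [0.4319 0.1088 0.1047]
```

View pics/tips.png

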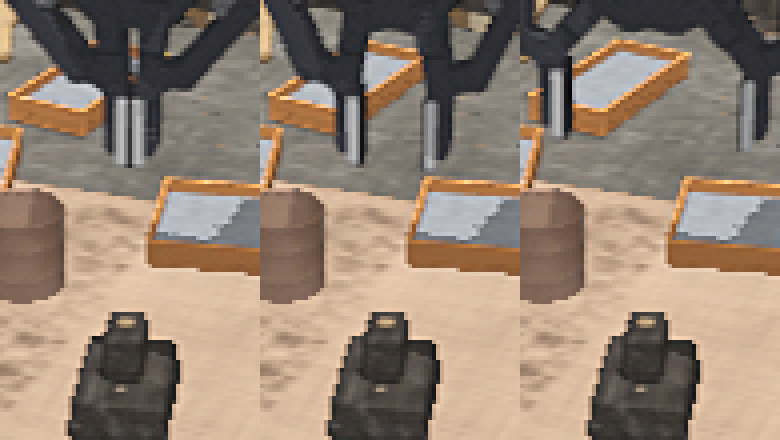

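At TCP z=0.120 the tips sit at row ~191 shut and ~186 open, which is z≈0.146 and 0.158. The fingers end about 25 mm short of the stated TCP, so I'll lower the grasps accordingly and check the wrist force.

```bash
python3 - <<'E'
s=open('act.py').read()
for a,b in((",.031,",",.008,"),(",.032,",",.010,"),(",.029,",",.006,"),(",.040,",",.016,")):s=s.replace(a,b)
s=s.replace("    bot.grip(0,60);w","    F0=bot.read_wrist_force();bot.grip(0,60);print('F open/closed',F0.round(1),bot.read_wrist_force().round(1),bot.read_grip_force());w")
open('act.py','w').write(s)
E
python3 - <<'E'
from act import *
import cv2
pick("small")
S=bot.read_camera("side");cv2.imwrite("pics/p1.png",cv2.resize(S[100:280,240:420],(540,540)))
E
```

```text
F open/closed [0.7 0.9 0.5] [ 0.9 -0.3  5.4] 60.23410069523379
small picked, width 0.0202 0.0203 wrist [-0.6  0.4 -0.3] t 11.8
```

View pics/p1.png

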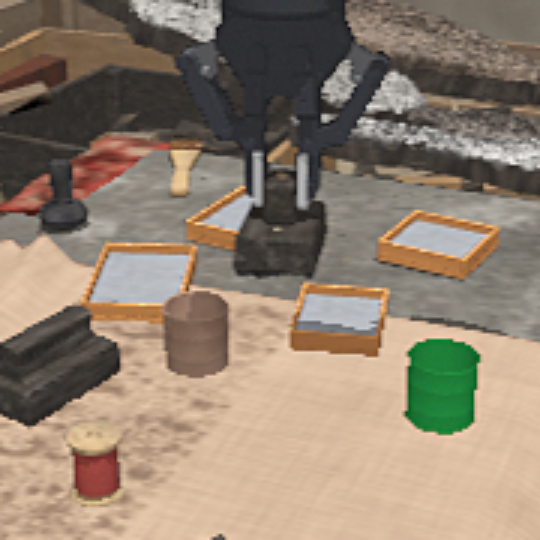

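The small block is held squarely in the gripper at about crop (280,235). The 5 N on closing suggests light fingertip contact with the base, so I'll raise the other grasps by 3 mm.

Run:
```python
s=open('act.py').read()
for a,b in((",.010,",",.013,"),(",.006,",",.009,"),(",.016,",",.018,")):s=s.replace(a,b)
open('act.py','w').write(s)
from act import *
import cv2
place("small"); pick("wide")
S=bot.read_camera("side");T=bot.read_camera("top")
cv2.imwrite("pics/p2.png",np.hstack([cv2.resize(S[100:280,200:420],(440,360)),cv2.resize(T[120:260,320:460],(360,360))]))
```

```text
small placed, wrist before release [ 0.3  0.8 -0.4] t 15.8
F open/closed [-0.  -0.6  0.2] [-0.  -0.5  4.5] 56.63778707385063
wide picked, width 0.028 0.0278 wrist [-0.1 -0.  -0.9] t 20.2
```

View pics/p2.png

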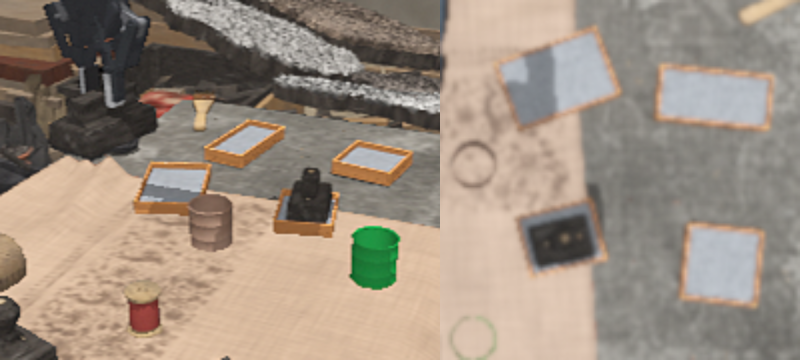

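The small block sits in its tray at top-crop (563,240), and the wide block hangs level from the gripper. I'll continue.

Run:
```python
from act import *
import cv2
place("wide"); pick("narrow")
S=bot.read_camera("side");T=bot.read_camera("top")
cv2.imwrite("pics/p3.png",np.hstack([cv2.resize(S[100:280,200:420],(440,360)),cv2.resize(T[120:260,320:460],(360,360))]))
```

```text
wide placed, wrist before release [-0.5 -1.2 -1.2] t 24.2
F open/closed [-0.1  0.9  0.2] [ 0.2 -1.2  5.7] 58.54258351583724
narrow picked, width 0.025 0.0249 wrist [ 0.2 -0.6 -0.6] t 29.4
```

View pics/p3.png

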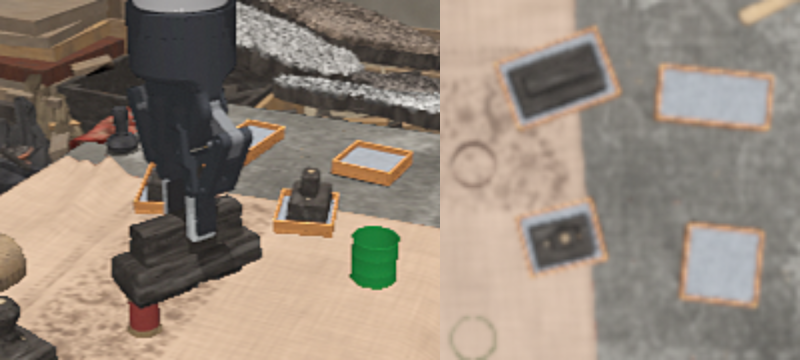

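The wide block sits in its tray at (560,78), and the narrow block hangs level. Next I'll place it and pick up the square one.

Run:
```python
from act import *
import cv2
place("narrow"); pick("square")
S=bot.read_camera("side");T=bot.read_camera("top")
cv2.imwrite("pics/p4.png",np.hstack([cv2.resize(S[100:300,130:380],(440,352)),cv2.resize(T[120:260,320:460],(352,352))]))
```

```text
narrow placed, wrist before release [ 1.1 -0.9 -1. ] t 34.8
F open/closed [ 0.5 -0.6  0.3] [-0.2 -0.4  4.5] 60.0447447199258
square picked, width 0.0332 0.033 wrist [ 0.1  0.  -0.9] t 40.3
```

View pics/p4.png

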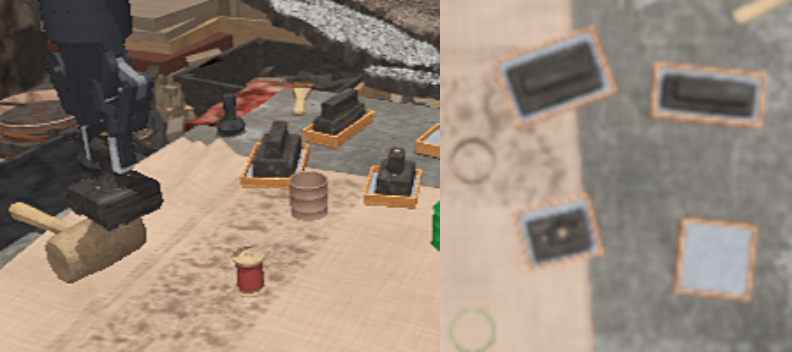

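The narrow block sits in its tray at (708,93), and the square block hangs level. I'll place it, back off and check everything.

Run:
```python
from act import *
from vis import *
place("square")
bot.move_ptp([.21,-.58,.25],q(.34));bot.hold(.5)
S=bot.read_camera("side");T=bot.read_camera("top")
cv2.imwrite("pics/p5.png",np.hstack([cv2.resize(S[130:310,180:430],(480,346)),cv2.resize(T[120:260,335:465],(320,346))]))
for c,p in blobs(masks(T)["dark"],150,2500,(335,125,460,245)):
    r=minrect(plane("top",p,.027)[:,:2]);print((r[0]*1000).round(1),round(r[1],3),np.round(r[2],1))
S0=cv2.imread("pics/side0.png")
for n,(x,y) in(("tin",(292,195)),("spool",(262,238))):
    w,h=(26,30) if n=="tin" else(22,30)
    r=cv2.matchTemplate(S[y-10:y+h+10,x-10:x+w+10],S0[y:y+h,x:x+w],cv2.TM_CCOEFF_NORMED);print(n,cv2.minMaxLoc(r)[1::2])
```

```text
square placed, wrist before release [ 0.1 -0.4 -1. ] t 45.5
[ 409.7 -259.8] 1.554 [238.1 105.9]
[ 452.2 -100.4] -1.343 [73.1 52.3]
[ 619.7 -284.4] 1.454 [113.   45.7]
[643.6 -99.1] -1.261 [110.9  63.7]
tin (0.6745981574058533, (10, 10))
spool (0.999711811542511, (10, 10))
```

View pics/p5.png

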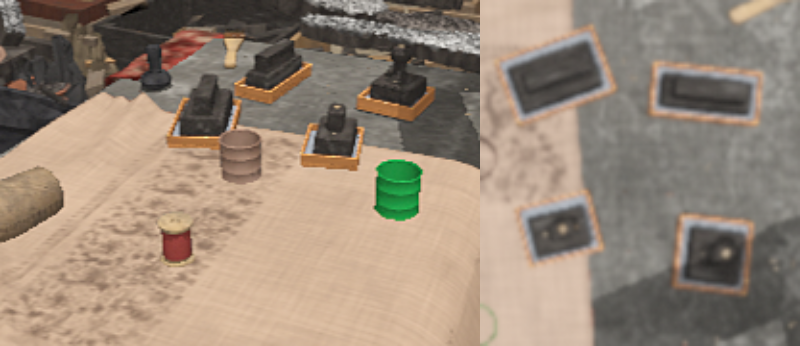

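All four blocks sit level inside their trays with gaps all round (square block at crop (713,252)). The tin and spool haven't moved.

```bash
python3 -c "
from cell import bot
print(bot.finish_job())"
```

```text
the job is handed in; nothing more can be done
None
```

All four blocks stand upright in their matching trays, the tin and spool are where they were, and I handed the job in; no verdict was returned.

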